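# Lift the slotted drain board out of the interlocked row

## Robot

A 6-joint arm with a two-finger parallel gripper is mounted at the origin on the work surface. World frame = base frame: x ahead of the robot, y to its left, z up, the work surface at z = 0. Lengths are in mm, angles in rad, forces in N, time in s.
With the tool pointing down it reaches from about 400 to 825 mm from the base axis. Payload 7 kg.
Tool frame: the origin (TCP) lies on the front face of the gripper's body, between the roots of the fingers; the fingertips stand 66 mm ahead of it and the grasp point (between the pads) lies 47 mm ahead of it (robot.tip_reach is the distance from the TCP to the fingertips, in mm); z points along the fingers, y is the direction in which the jaws open and shut (so a half turn about z gives the same grasp; the last joint's range is limited). The gripper opens to 88 mm and grips with 3 to 60 N. Pads are 19 mm wide; open, the fingers measure 130 mm over their backs; the gripper's body (78 mm by 193 mm) begins 47 mm behind the grasp point.
Start: joints at [1.563, 0.359, 0.012, 0, -1.224, -0.288], TCP at [196.775, 645.659, 292.161] pointing down, gripper open.
Joint ranges: [-3.07, 3.07], [-1.43, 2.12], [-1.02, 1.25], [-3.03, 1.67], [-3.05, -0], [-3.03, 3.03]. Speed limits (rad/s): [2.39, 2.39, 3.01, 3.14, 3.14, 3.14].

## Interface

Orientations are given as a rotation vector (axis times angle).
In Python, from plant import monitor, viewer, order, spotter, robot gives the robot as it stands.
- The arm moves only by the shell command python3 -m jog 'ROWS' [FORCE]. ROWS is JSON, a list of rows, each an object of numbers: "wx", "wy", "wz": the turn, a rotation vector about the world's x, y, z in degrees; "x", "y", "z": the shift along the world's x, y, z in m; "gripper": the finger opening in m, from 0 to 0.0876. A call has 1 to 5 rows; each row shifts and turns the pose as measured when the row begins; what a row does not reach is not made up. A row lasts 1/12 s, in which the tool goes at most 41.7 mm and 7.16 degrees, less where a joint would pass 70% of its speed; a pose out of reach is approached as far as the arm can. A call with a gripper value outside its range is refused whole. The fingers move at their own pace and stop on an object; FORCE is the grip in N (left out, the last holds). Time passes only in rows, so rows that do not move let the fingers close. It gives the time, the measured TCP pose, the force and the opening at its end, in the units of the state.
- monitor.get_state(): the state, without advancing time (a new reading comes with each control period).
- viewer.get_image(name): name is "scene" or "top" or "wrist"; returns a dict with "frame" (480x640x3 uint8, red, green, blue), "vfov" (degrees; the focal length in pixels is half the picture's height over the tangent of half this angle, whatever the lens; pixels are square), "cx", "cy" (the principal point, pixels), "T" (4x4, takes a point from camera to world coordinates); the wrist camera has in their place "tool_from_camera" (4x4, takes a point from camera to tool coordinates, whose origin is the TCP and whose axes are the flange's). Camera axes: x right, y up, looking along -z (the intrinsics and any distortion apply to the point x, -y, -z); pixel columns grow to the right and rows downward; lengths in mm; the calibration is good to about 2 mm. The wrist camera is an equidistant fisheye: a pixel r from the principal point sees the ray r / f radians off the axis. A picture is of the moment at which its call begins: read the wrist's pose just before it. There is no depth.
- order.finish_job(): hands the job in, once; it reports no verdict.
Trained networks look in the newest picture that a camera, given by its name, has taken for a name from the list of things; names that differ only in an ending like _2 or _b are one class to them, and where a whole thing is asked for, a point or a joint stands for the part that bears it (a point fixed in the world has none). Each returns a list of dicts, best first, with "confidence" (0 to 1); they miss things now and then, are a little off and sometimes report something else, mostly with a low value. They report only what shows in the picture. A call takes as long as a camera call. They do not tell look-alikes from the thing itself.
- spotter.spot_in(camera, target): "position" ([x, y, z] in mm, in the coordinates of the camera as it stood for that picture, good to about 4 mm: the middle of the surface that is visible of it).
The state is a dict: "clock": time; "joints": joint angles; "qvel": joint speeds; "tau": joint torques, N m; "tcp_pos": TCP position; "tcp_rot": TCP orientation; "contact_force": force on the tool from outside, world axes, zero at the start; "ft_torque": the same for the moment, N m; "finger_gap": finger opening in mm.
Only numpy, scipy, OpenCV 4.12 (cv2) and the standard library are available. Lean on these libraries where they do the work, as an engineer would, in place of code of your own. Each camera call takes 0.05 s, during which the arm holds its last target.

## Task

Three white boards sit locked together like puzzle pieces in the steel rack on the fish counter. Take the slotted drain board by its grip, lift it straight up out of the row while the two plain boards stay in their places, and set it down flat, grip upwards, in the empty grey wash tub; lower it onto the floor of the tub rather than dropping it.

Things in the scene. Friction and masses are not known exactly. Their poses are not given: they have to be found in the camera images.
- slotted_board: Board to take out, 0.26 kg: white slab 110 (x) x 70 (y) x 30 mm with four 9 mm drain slots along y, two each side of its grip. Origin: centre of the slab's underside, z up; 6 mm above the counter in the row (any of 3 places). Grip: upright rib on top, 16 mm thick (x), 44 mm long (y), from 30 to 66 mm above the origin, centred at y = +5 mm.
- plain_board_a: Plain neighbour that stays: same size, grip and origin, no slots. Every board has a T key 20 mm out of its +y edge (neck 26, head 42 mm wide) and a matching notch in its -y edge, 2.5 mm play all round, so it can only move up. Boards stand 72.5 mm apart along their y, with one common yaw.
- plain_board_b: Other plain neighbour that stays, same as plain_board_a. The steel rack around the row: side walls 20 mm high, end blocks level with the boards' flat tops (36 mm above the counter), which lock into the end boards in the same way.
- tub: Grey open wash tub fixed on the counter, empty: outside 250 (x) x 210 (y) x 45 mm high, walls and floor 5 mm thick. Origin: centre of its underside, z up.
Things that resemble listed ones, but are neither listed nor needed, are in the scene too. Leave any green or turquoise look-alike of the slotted_board alone.

How it is judged:
By the outcome, as a careful person would: the job done as asked, in the order asked, and still so for the second after the job is handed in, with the robot touching nothing.
It also fails if it takes over 48 s, if anything falls off the work surface, if the arm or the gripper's body presses on something with over 40 N, if the wrist force passes 120 N, or if a joint passes its speed limit or range.

## Working session

There is one attempt and no reset: what is moved stays moved. The work goes in short steps, Python scripts to look and compute and a shell command to move; the robot and the scene stay as the last step left them, time stands still between calls to the robot, and variables do not carry over. Pictures are saved under pics/ and viewed, and the job is handed in when it is done.

```bash
ls; mkdir -p pics; python3 - <<'E'
from plant import monitor, viewer, order, spotter, robot
import cv2
print(monitor.get_state())
for n in ["scene","top"]:
    d=viewer.get_image(n); cv2.imwrite(f"pics/{n}0.png",d["frame"][:,:,::-1]); print(n,d["vfov"],d["cx"],d["cy"],d["T"],[k for k in d])
    for t in ["slotted_board","plain_board_a","tub"]:
        for r in spotter.spot_in(n,t):
            import numpy as np
            p=np.array(d["T"])@np.r_[r["position"],1]; print(t,r["confidence"],p[:3].round(0))
E
```

```text
pics
{'clock': 0.0, 'joints': array([ 1.56310021e+00,  3.59394851e-01,  1.11005944e-02, -3.42939517e-04,
       -1.22407842e+00, -2.88075989e-01]), 'qvel': array([-1.16292529e-03, -2.64917509e-05,  7.19718718e-04, -6.95088791e-04,
        2.20650949e-04, -4.64811421e-04]), 'tau': array([-5.49513861e-04, -5.82722712e+01,  2.93054509e+01,  6.99699238e+00,
        6.88879634e-03, -1.81404466e-04]), 'tcp_pos': array([196.67161868, 645.34169173, 291.23689951]), 'tcp_rot': array([ 3.10568602e+00, -4.62850835e-01, -1.55447480e-04]), 'contact_force': array([-0.01754633, -0.4838083 ,  0.84896543]), 'ft_torque': array([-0.00666678, -0.06195994, -0.01281078]), 'finger_gap': 87.46246588213907}
scene 53.510815043100216 324.63751609936133 237.37369600320682 [[ 4.93619520e-02 -8.23683975e-01  5.64896546e-01  9.70502002e+02]
 [ 9.98779842e-01  3.98635561e-02 -2.91500282e-02 -7.35052149e+01]
 [ 1.49162590e-03  5.65646185e-01  8.24646693e-01  7.92326243e+02]
 [ 0.00000000e+00  0.00000000e+00  0.00000000e+00  1.00000000e+00]] ['frame', 'vfov', 'cx', 'cy', 'T']
slotted_board 0.87 [330. 138.  32.]
slotted_board 0.7 [347. 295.  28.]
slotted_board 0.6 [530. 124.  38.]
plain_board_a 0.74 [524. 198.  32.]
plain_board_a 0.59 [519. 263.  36.]
tub 0.98 [ 505. -223.    4.]
top 52.96081914952658 310.2806397472495 246.52242831201136 [[-1.88231905e-02  9.83974502e-01 -1.77312909e-01  2.80252995e+02]
 [-9.99554592e-01 -2.26275638e-02 -1.94579135e-02 -4.61922987e+01]
 [-2.31582499e-02  1.76867673e-01  9.83962155e-01  9.67091582e+02]
 [ 0.00000000e+00  0.00000000e+00  0.00000000e+00  1.00000000e+00]] ['frame', 'vfov', 'cx', 'cy', 'T']
slotted_board 0.97 [511. 128.  36.]
slotted_board 0.88 [331. 294.  30.]
slotted_board 0.8 [319. 142.  29.]
plain_board_a 0.91 [508. 194.  35.]
plain_board_a 0.77 [504. 268.  38.]
tub 0.79 [ 506. -225.    4.]
```

View pics/scene0.png

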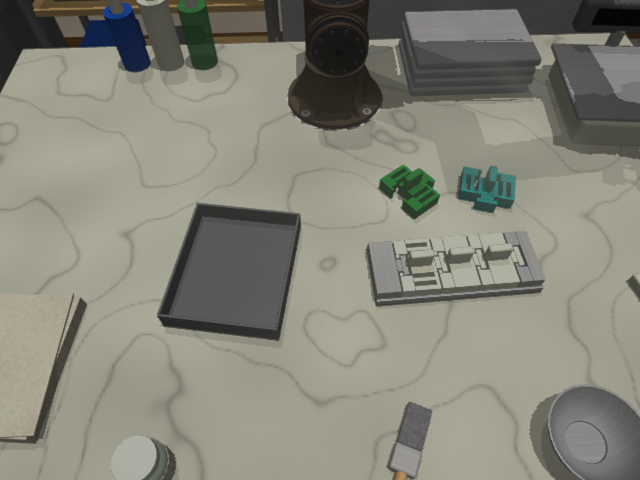

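View pics/top0.png

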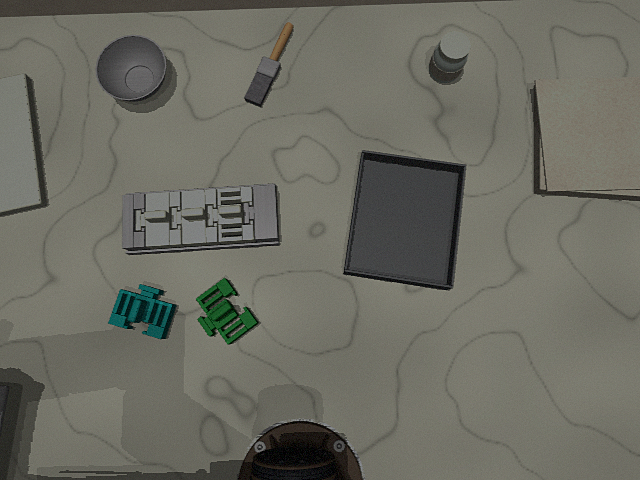

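The three candidates for the slotted board in the scene view are the white one at (420,258), the green one at (410,190) and the turquoise one at (487,187). The white one is in the rack, at (232,214) in the top view. Plain boards are at (458,258) and (497,253). The tub is at (232,270) and empty. I'll check the white one in a close crop.

```bash
python3 - <<'E'
import cv2
a=cv2.imread("pics/scene0.png")[220:310,355:555]; b=cv2.imread("pics/top0.png")[175:260,115:290]
cv2.imwrite("pics/sc.png",cv2.resize(a,None,fx=4,fy=4,interpolation=cv2.INTER_CUBIC))
cv2.imwrite("pics/tc.png",cv2.resize(b,None,fx=4.5,fy=4.5,interpolation=cv2.INTER_CUBIC))
E
```

```text
(no output)
```

View pics/sc.png

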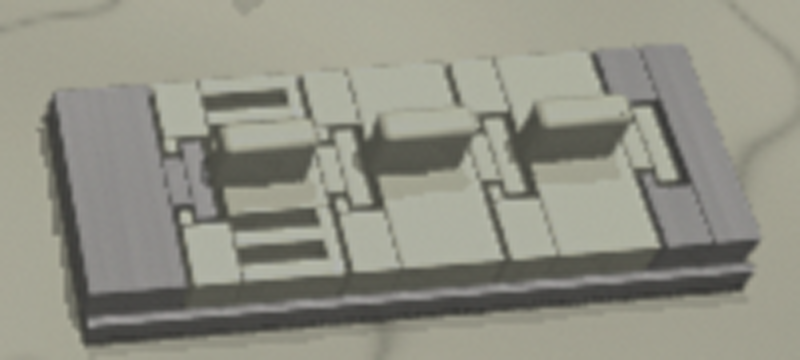

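View pics/tc.png

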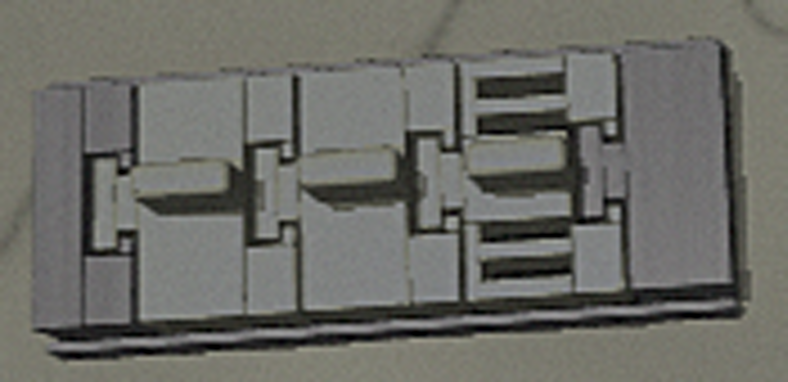

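Crops confirm it: the white board at the tub end of the row has two dark slots on each side of its rib. Its keys point to world +y. The other two boards in the row are plain. I'll fit the pose from slab and rib corners in both views.

```bash
cat > h.py <<'E'
import numpy as np
C={"scene":(53.510815043100216,324.63751609936133,237.37369600320682,np.array([[4.93619520e-02,-8.23683975e-01,5.64896546e-01,9.70502002e+02],[9.98779842e-01,3.98635561e-02,-2.91500282e-02,-7.35052149e+01],[1.49162590e-03,5.65646185e-01,8.24646693e-01,7.92326243e+02],[0,0,0,1]])),
"top":(52.96081914952658,310.2806397472495,246.52242831201136,np.array([[-1.88231905e-02,9.83974502e-01,-1.77312909e-01,2.80252995e+02],[-9.99554592e-01,-2.26275638e-02,-1.94579135e-02,-4.61922987e+01],[-2.31582499e-02,1.76867673e-01,9.83962155e-01,9.67091582e+02],[0,0,0,1]]))}
def proj(n,P):
    v,cx,cy,T=C[n]; f=240/np.tan(np.radians(v/2)); p=np.linalg.inv(T)@np.r_[P,1]
    return np.array([cx+f*p[0]/-p[2],cy-f*p[1]/-p[2]])
def ray(n,uv,z):
    v,cx,cy,T=C[n]; f=240/np.tan(np.radians(v/2)); d=T[:3,:3]@np.array([(uv[0]-cx)/f,-(uv[1]-cy)/f,-1.]); o=T[:3,3]
    return o+d*(z-o[2])/d[2]
E
python3 - <<'E'
from h import *
from scipy.optimize import least_squares
obs=[]
t=lambda u:(115+u[0]/4.5,175+u[1]/4.5); s=lambda u:(355+u[0]/4,220+u[1]/4)
sl={(1,-1):(620,52),(-1,-1):(627,291),(1,1):(459,62),(-1,1):(464,302)}
ss={(-1,-1):(152,85),(1,-1):(188,287),(-1,1):(300,77),(1,1):(347,272)}
rt={(1,1):(465,145),(1,-1):(563,138),(-1,-1):(567,165),(-1,1):(470,175)}
rs={(-1,-1):(222,127),(-1,1):(305,120),(1,1):(316,144),(1,-1):(225,152)}
for n,f,S,R in (("top",t,sl,rt),("scene",s,ss,rs)):
    for k,u in S.items(): obs.append((n,np.array([55*k[0],35*k[1],36.]),f(u)))
    for k,u in R.items(): obs.append((n,np.array([8*k[0],5+22*k[1],72.]),f(u)))
def w(q,P):
    c,s_=np.cos(q[2]),np.sin(q[2]); return np.array([q[0]+c*P[0]-s_*P[1],q[1]+s_*P[0]+c*P[1],P[2]])
for sel in ("top","scene","both"):
    o=[x for x in obs if sel in("both",x[0])]
    r=least_squares(lambda q:np.concatenate([proj(n,w(q,P))-u for n,P,u in o]),[510,125,0],loss="soft_l1")
    print(sel,r.x[:2].round(1),np.degrees(r.x[2]).round(2),r.fun.round(1).tolist()); 
    print("rib centre",w(r.x,np.array([0,5.,72])).round(1))
for n,cs in (("scene",[(198,204),(301,213),(279,338),(161,321)]),("top",[(362,152),(466,164),(452,289),(345,273)])):
    P=[ray(n,c,45) for c in cs]; print(n,np.mean(P,0).round(1),[p[:2].round(0).tolist() for p in P])
from scipy.spatial.transform import Rotation as Ro
from plant import monitor
print(Ro.from_rotvec(monitor.get_state()["tcp_rot"]).as_matrix().round(3))
E
```

```text
top [517.4 120.1] 2.28 [-0.8, -0.1, -0.3, 0.3, 0.4, -0.1, 0.7, 0.0, -0.2, -0.9, 0.8, -0.8, 0.2, 1.3, -1.1, 0.5]
rib centre [517.2 125.1  72. ]
scene [521.2 120.1] 1.36 [0.0, -0.3, 0.5, 0.1, -0.9, -0.5, -0.6, 1.4, -1.1, -1.0, 2.2, -0.7, 1.3, 0.8, -0.3, 0.3]
rib centre [521.1 125.1  72. ]
both [519.2 120.2] 1.89 [-0.6, -0.9, -0.5, -0.5, 0.6, -1.1, 0.4, -1.0, -0.2, -1.9, 0.8, -1.6, 0.1, 0.4, -1.1, -0.5, -0.3, -1.0, 0.7, -0.8, -1.3, -1.5, -0.5, 0.1, -1.3, -1.9, 2.0, -1.8, 1.2, -0.3, -0.4, -0.6]
rib centre [519.  125.2  72. ]
scene [ 509.6 -213.2   45. ] [[366.0, -296.0], [398.0, -91.0], [658.0, -133.0], [617.0, -333.0]]
top [ 498.7 -216.6   45. ] [[637.0, -136.0], [606.0, -341.0], [358.0, -296.0], [393.0, -94.0]]
[[ 0.957 -0.292 -0.   ]
 [-0.292 -0.957 -0.   ]
 [ 0.     0.    -1.   ]]
```

```bash
python3 -m jog '[{"x":0.02,"y":-0.03,"wz":-4},{"x":0.02,"y":-0.03,"wz":-4},{"x":0.02,"y":-0.03,"wz":-4},{"x":0.02,"y":-0.03,"wz":-4},{"x":0.02,"y":-0.03,"wz":-4}]' 20
python3 -m jog '[{"x":0.02,"y":-0.03,"wz":-4},{"x":0.02,"y":-0.03,"wz":-4},{"x":0.02,"y":-0.03,"wz":-4},{"x":0.02,"y":-0.03,"wz":-4},{"x":0.02,"y":-0.03,"wz":-4}]'
python3 -m jog '[{"x":0.02,"y":-0.03,"wz":-4},{"x":0.02,"y":-0.03,"wz":-4},{"x":0.02,"y":-0.03,"wz":-4},{"x":0.02,"y":-0.03,"wz":-4},{"x":0.02,"y":-0.03,"wz":-4}]'
```

```text
$[0]: bad value
$[0]: bad value
$[0]: bad value
```

```bash
python3 -m jog '[{"wx":0,"wy":0,"wz":-4,"x":0.02,"y":-0.03,"z":0,"gripper":0.087},{"wx":0,"wy":0,"wz":-4,"x":0.02,"y":-0.03,"z":0,"gripper":0.087},{"wx":0,"wy":0,"wz":-4,"x":0.02,"y":-0.03,"z":0,"gripper":0.087},{"wx":0,"wy":0,"wz":-4,"x":0.02,"y":-0.03,"z":0,"gripper":0.087},{"wx":0,"wy":0,"wz":-4,"x":0.02,"y":-0.03,"z":0,"gripper":0.087}]' 20
```

```text
clock: 0.82
tcp_pos: [295.5, 495.3, 289.3]
tcp_rot: [2.976, -1.002, 0.0]
contact_force: [0.4, 1.3, -0.4]
finger_gap: 87.0
```

```bash
python3 -m jog '[{"wx":0,"wy":0,"wz":-5,"x":0.02,"y":-0.034,"z":-0.005,"gripper":0.087},{"wx":0,"wy":0,"wz":-5,"x":0.02,"y":-0.034,"z":-0.005,"gripper":0.087},{"wx":0,"wy":0,"wz":-5,"x":0.02,"y":-0.034,"z":-0.005,"gripper":0.087},{"wx":0,"wy":0,"wz":-5,"x":0.02,"y":-0.034,"z":-0.005,"gripper":0.087},{"wx":0,"wy":0,"wz":-5,"x":0.02,"y":-0.034,"z":-0.005,"gripper":0.087}]' 
python3 -m jog '[{"wx":0,"wy":0,"wz":-5,"x":0.02,"y":-0.034,"z":-0.01,"gripper":0.087},{"wx":0,"wy":0,"wz":-5,"x":0.02,"y":-0.034,"z":-0.01,"gripper":0.087},{"wx":0,"wy":0,"wz":-5,"x":0.02,"y":-0.034,"z":-0.01,"gripper":0.087},{"wx":0,"wy":0,"wz":-5,"x":0.02,"y":-0.034,"z":-0.01,"gripper":0.087},{"wx":0,"wy":0,"wz":-5,"x":0.02,"y":-0.034,"z":-0.01,"gripper":0.087}]'
python3 -m jog '[{"wx":0,"wy":0,"wz":0,"x":0.01,"y":-0.015,"z":-0.01,"gripper":0.087},{"wx":0,"wy":0,"wz":0,"x":0.01,"y":-0.015,"z":-0.01,"gripper":0.087},{"wx":0,"wy":0,"wz":0,"x":0,"y":0,"z":0,"gripper":0.087}]'
python3 - <<'E'
from plant import monitor, viewer
import cv2,pickle
s=monitor.get_state(); d=viewer.get_image("wrist")
cv2.imwrite("pics/w1.png",d["frame"][:,:,::-1]); pickle.dump((s,{k:v for k,v in d.items() if k!="frame"}),open("w1.pkl","wb"))
print(s["tcp_pos"],s["tcp_rot"],s["contact_force"],{k:v for k,v in d.items() if k!="frame"})
E
```

```text
clock: 1.23
tcp_pos: [398.6, 317.8, 265.9]
tcp_rot: [-2.671, 1.646, -0.001]
contact_force: [1.6, 0.3, -0.2]
finger_gap: 87.1
clock: 1.65
tcp_pos: [500.4, 142.2, 218.5]
tcp_rot: [-2.224, 2.202, -0.006]
contact_force: [0.4, 0.3, -0.2]
finger_gap: 86.5
clock: 1.9
tcp_pos: [522.6, 104.1, 196.2]
tcp_rot: [-2.21, 2.218, -0.006]
contact_force: [-0.5, -0.9, 0.8]
finger_gap: 86.9
[522.63613772 104.13212976 196.18529241] [-2.21015265  2.21782675 -0.00558004] [-0.49566264 -0.91208734  0.76465167] {'vfov': 65.70646984690485, 'cx': 320.1364773761898, 'cy': 244.36149923175265, 'tool_from_camera': array([[ 5.58666049e-04,  9.67830447e-01,  2.51602691e-01,
         6.83223885e+01],
       [ 9.99999822e-01, -4.87835518e-04, -3.43890926e-04,
        -8.10009411e-02],
       [-2.10087379e-04,  2.51602839e-01, -9.67830547e-01,
        -9.25806928e+01],
       [ 0.00000000e+00,  0.00000000e+00,  0.00000000e+00,
         1.00000000e+00]])}
```

View pics/w1.png

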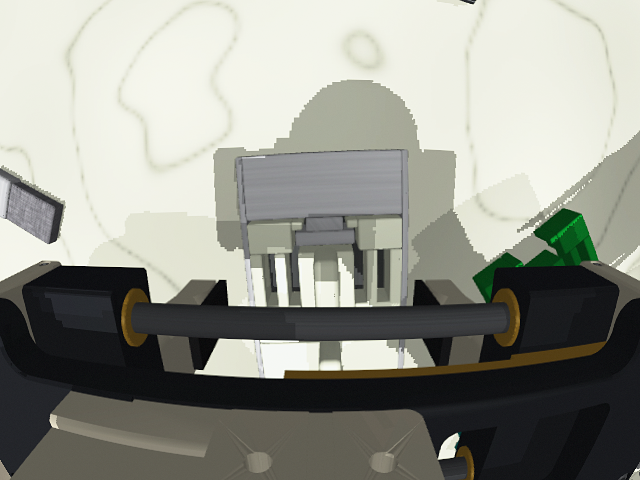

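Wrist view: the rack end block is at (325,185) and the slotted board is below it, its rib at about (325,265) between the fingers. I'll enlarge to measure lateral position and yaw.

```bash
python3 - <<'E'
import cv2
a=cv2.imread("pics/w1.png")[140:380,220:430]
cv2.imwrite("pics/w1c.png",cv2.resize(a,None,fx=2.5,fy=2.5,interpolation=cv2.INTER_CUBIC))
E
```

```text
(no output)
```

View pics/w1c.png

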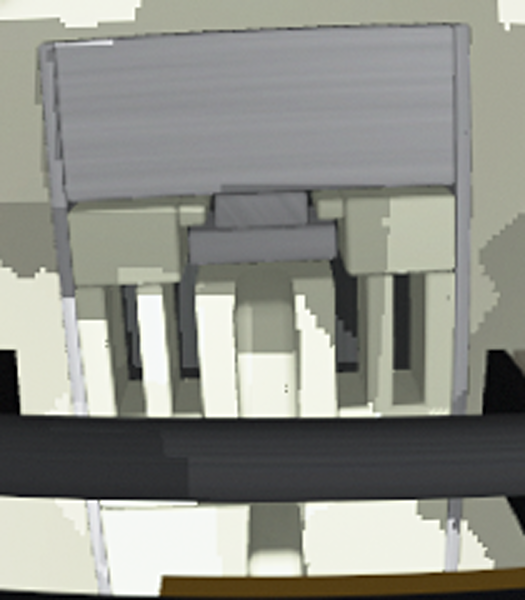

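```bash
cat >> h.py <<'E'
import pickle
from scipy.spatial.transform import Rotation as Ro
def wray(pk,uv,z):
    s,d=pickle.load(open(pk,"rb")); f=240/np.tan(np.radians(d["vfov"]/2))
    a=np.array([uv[0]-d["cx"],uv[1]-d["cy"]]); r=np.hypot(*a); th=r/f
    v=np.array([np.sin(th)*a[0]/r,-np.sin(th)*a[1]/r,-np.cos(th)])
    Tt=np.array(d["tool_from_camera"]); R=Ro.from_rotvec(s["tcp_rot"]).as_matrix()
    o=R@Tt[:3,3]+s["tcp_pos"]; w=R@Tt[:3,:3]@v
    return o+w*(z-o[2])/w[2]
E
python3 - <<'E'
from h import *
c=lambda u:(220+u[0]/2.5,140+u[1]/2.5)
for n,u,z in (("slab+x",(70,205),36),("slab-x",(455,188),36),("rib+x",(238,352),72),("rib-x",(295,352),72),("rib2+x",(250,548),72),("rib2-x",(301,548),72),("rib+x low",(238,412),72),("rib-x low",(297,412),72),("blk+x",(45,43),36),("blk-x",(457,25),36)):
    print(n,wray("w1.pkl",c(u),z).round(1))
s=pickle.load(open("w1.pkl","rb"))[0]; y=Ro.from_rotvec(s["tcp_rot"]).as_matrix(); print(y.round(4))
E
```

```text
slab+x [574.9  86.   36. ]
slab-x [466.9  81.2  36. ]
rib+x [527.  116.2  72. ]
rib-x [512.8 116.2  72. ]
rib2+x [524.2 173.5  72. ]
rib2-x [510.3 173.6  72. ]
rib+x low [527.1 132.5  72. ]
rib-x low [512.1 132.5  72. ]
blk+x [580.3  40.5  36. ]
blk-x [467.7  35.8  36. ]
[[-0.0034 -0.9999  0.01  ]
 [-1.      0.0035  0.0049]
 [-0.0049 -0.01   -0.9999]]
```

```bash
python3 -m jog '[{"wx":-0.28,"wy":0.57,"wz":2.4,"x":-0.003,"y":0.0205,"z":0,"gripper":0.087},{"wx":0,"wy":0,"wz":0,"x":0,"y":0,"z":-0.025,"gripper":0.087},{"wx":0,"wy":0,"wz":0,"x":0,"y":0,"z":-0.025,"gripper":0.087},{"wx":0,"wy":0,"wz":0,"x":0,"y":0,"z":0,"gripper":0.087}]' 
python3 - <<'E'
from plant import monitor, viewer
from h import *
import cv2
s=monitor.get_state(); d=viewer.get_image("wrist")
cv2.imwrite("pics/w2.png",d["frame"][:,:,::-1]); pickle.dump((s,{k:v for k,v in d.items() if k!="frame"}),open("w2.pkl","wb"))
print(s["tcp_pos"],s["contact_force"]);print(Ro.from_rotvec(s["tcp_rot"]).as_matrix().round(4))
E
```

```text
clock: 2.28
tcp_pos: [520.8, 127.8, 149.0]
tcp_rot: [-2.26, 2.172, -0.003]
contact_force: [-0.1, -0.3, -1.1]
finger_gap: 87.3
[520.76400074 127.75565269 148.99921083] [-0.14522519 -0.34494902 -1.14662505]
[[ 0.0397 -0.9992  0.0062]
 [-0.9992 -0.0396  0.0037]
 [-0.0035 -0.0064 -1.    ]]
```

View pics/w2.png

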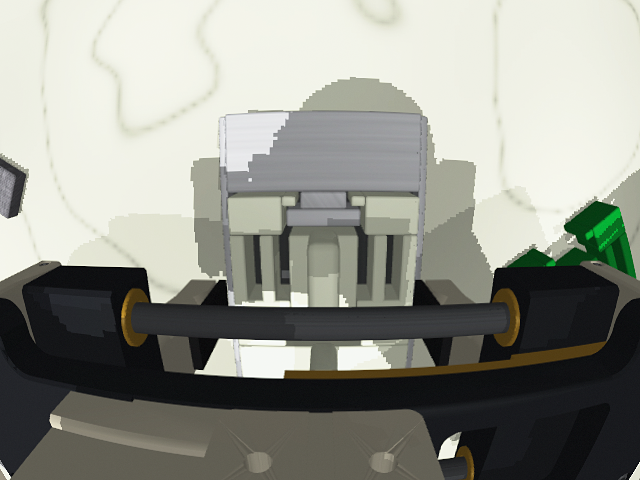

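```bash
python3 - <<'E'
import cv2
a=cv2.imread("pics/w2.png")[180:385,215:430]
cv2.imwrite("pics/w2c.png",cv2.resize(a,None,fx=2.8,fy=2.8,interpolation=cv2.INTER_CUBIC))
E
```

```text
(no output)
```

View pics/w2c.png

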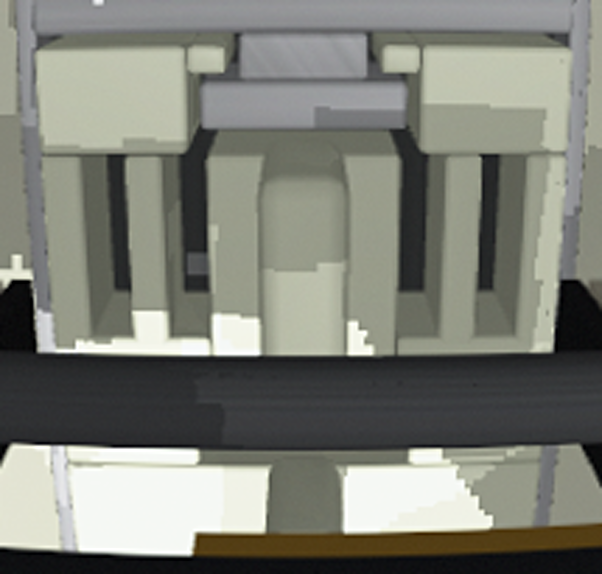

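```bash
python3 - <<'E'
from h import *
c=lambda u:(215+u[0]/2.8,180+u[1]/2.8)
s=pickle.load(open("w2.pkl","rb"))[0]; R=Ro.from_rotvec(s["tcp_rot"]).as_matrix(); g=s["tcp_pos"]+47*R[:,2]; print("grasp",g)
for n,u,z in (("slab+x",(42,42),36),("slab-x",(568,42),36),("rib end",(302,180),72),("rib+x",(262,300),72),("rib-x",(346,300),72),("rib2+x",(272,500),72),("rib2-x",(342,500),72)):
    P=wray("w2.pkl",c(u),z); print(n,P.round(1),"tool-y off",((P-g)@R[:,1]).round(1),"tool-x off",((P-g)@R[:,0]).round(1))
E
```

```text
grasp [521.05722753 127.93001913 102.00044899]
slab+x [574.3  86.5  36. ] tool-y off -51.1 tool-x off 43.7
slab-x [467.8  82.   36. ] tool-y off 55.4 tool-x off 44.0
rib end [520.9 103.7  72. ] tool-y off 1.3 tool-x off 24.3
rib+x [527.  125.6  72. ] tool-y off -5.6 tool-x off 2.6
rib-x [512.3 125.   72. ] tool-y off 9.0 tool-x off 2.7
rib2+x [523.9 166.7  72. ] tool-y off -4.2 tool-x off -38.5
rib2-x [510.6 166.1  72. ] tool-y off 9.1 tool-x off -38.5
```

```bash
python3 -m jog '[{"wx":-0.2,"wy":0.35,"wz":0,"x":-0.0018,"y":-0.0028,"z":-0.008,"gripper":0.087},{"wx":0,"wy":0,"wz":0,"x":0,"y":0,"z":-0.012,"gripper":0.087},{"wx":0,"wy":0,"wz":0,"x":0,"y":0,"z":-0.012,"gripper":0.087},{"wx":0,"wy":0,"wz":0,"x":0,"y":0,"z":-0.009,"gripper":0.05},{"wx":0,"wy":0,"wz":0,"x":0,"y":0,"z":0,"gripper":0.04}]' 8; python3 - <<'E'
from plant import monitor, viewer
from h import *
import cv2
s=monitor.get_state(); d=viewer.get_image("wrist")
cv2.imwrite("pics/w3.png",d["frame"][:,:,::-1])
print(s["tcp_pos"],s["contact_force"]);print(Ro.from_rotvec(s["tcp_rot"]).as_matrix().round(4))
E
```

```text
clock: 2.75
tcp_pos: [521.9, 127.9, 114.7]
tcp_rot: [-2.263, 2.166, -0.006]
contact_force: [0.5, 0.5, -0.3]
finger_gap: 78.5
[521.86330897 127.90102544 114.74365967] [ 0.52283033  0.46102349 -0.26439587]
[[ 0.044  -0.999   0.0091]
 [-0.999  -0.0439  0.0041]
 [-0.0037 -0.0093 -1.    ]]
```

View pics/w3.png

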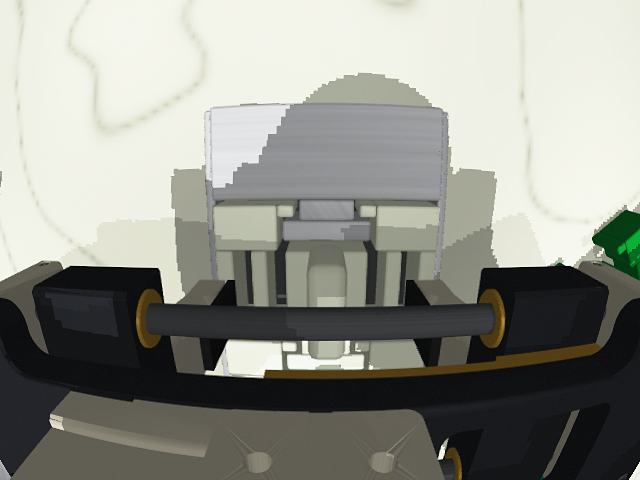

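```bash
python3 -m jog '[{"wx":-0.25,"wy":0.6,"wz":-0.3,"x":-0.004,"y":-0.003,"z":-0.008,"gripper":0.04}]'; python3 - <<'E'
from plant import monitor, viewer
from h import *
import cv2
s=monitor.get_state(); d=viewer.get_image("wrist")
cv2.imwrite("pics/w4.png",d["frame"][:,:,::-1]); pickle.dump((s,{k:v for k,v in d.items() if k!="frame"}),open("w4.pkl","wb"))
a=d["frame"][180:385,200:450,::-1]
cv2.imwrite("pics/w4c.png",cv2.resize(a,None,fx=2.8,fy=2.8,interpolation=cv2.INTER_CUBIC))
s=monitor.get_state()
print(s["tcp_pos"],s["contact_force"],s["finger_gap"]);print(Ro.from_rotvec(s["tcp_rot"]).as_matrix().round(4))
E
```

```text
clock: 2.88
tcp_pos: [519.6, 125.9, 109.4]
tcp_rot: [-2.263, 2.175, -0.001]
contact_force: [0.3, 0.5, 1.0]
finger_gap: 68.6
[517.59946942 124.70965945 107.04426608] [-0.64291242 -0.36785075 -1.24058642] 64.25432093788193
[[ 3.810e-02 -9.993e-01 -2.000e-03]
 [-9.993e-01 -3.810e-02 -3.000e-04]
 [ 3.000e-04  2.000e-03 -1.000e+00]]
```

View pics/w4c.png

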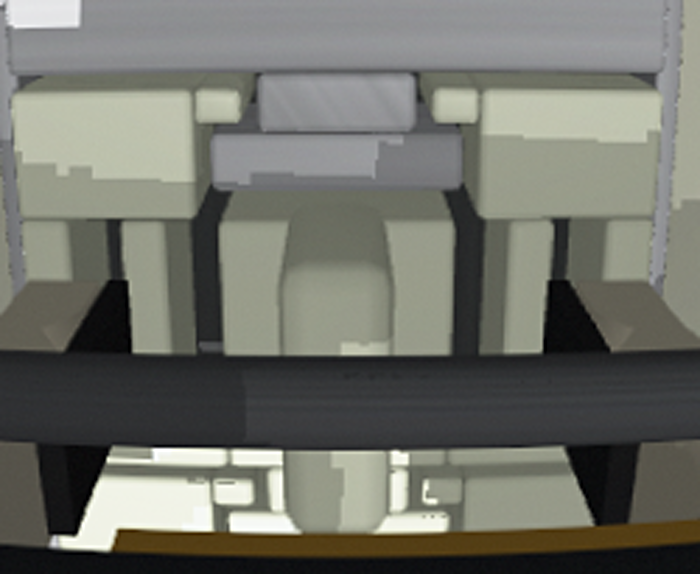

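Jaws now sit centred on the rib (337 vs 337.5 in the crop). Closing.

```bash
python3 -m jog '[{"wx":0,"wy":0,"wz":0,"x":0,"y":0,"z":0,"gripper":0.0},{"wx":0,"wy":0,"wz":0,"x":0,"y":0,"z":0,"gripper":0.0},{"wx":0,"wy":0,"wz":0,"x":0,"y":0,"z":0,"gripper":0.0},{"wx":0,"wy":0,"wz":0,"x":0,"y":0,"z":0,"gripper":0.0},{"wx":0,"wy":0,"wz":0,"x":0,"y":0,"z":0,"gripper":0.0}]' 8; python3 - <<'E'
from plant import monitor
from h import *
s=monitor.get_state()
print(s["tcp_pos"],s["contact_force"],s["finger_gap"]);print(Ro.from_rotvec(s["tcp_rot"]).as_matrix().round(4))
E
```

```text
clock: 3.35
tcp_pos: [517.5, 124.4, 107.8]
tcp_rot: [2.261, -2.178, -0.002]
contact_force: [-0.2, 0.1, -0.7]
finger_gap: 31.2
[517.54098111 124.39388549 107.77237943] [-0.22937384  0.08220234 -0.70236793] 31.24823771561146
[[ 3.740e-02 -9.993e-01 -2.000e-03]
 [-9.993e-01 -3.740e-02 -2.000e-04]
 [ 2.000e-04  2.000e-03 -1.000e+00]]
```

```bash
python3 -m jog '[{"wx":0,"wy":0,"wz":0,"x":0,"y":0,"z":0,"gripper":0.0},{"wx":0,"wy":0,"wz":0,"x":0,"y":0,"z":0,"gripper":0.0},{"wx":0,"wy":0,"wz":0,"x":0,"y":0,"z":0,"gripper":0.0},{"wx":0,"wy":0,"wz":0,"x":0,"y":0,"z":0,"gripper":0.0},{"wx":0,"wy":0,"wz":0,"x":0,"y":0,"z":0,"gripper":0.0}]' 8
python3 -m jog '[{"wx":0,"wy":0,"wz":0,"x":0,"y":0,"z":0,"gripper":0.0},{"wx":0,"wy":0,"wz":0,"x":0,"y":0,"z":0,"gripper":0.0},{"wx":0,"wy":0,"wz":0,"x":0,"y":0,"z":0,"gripper":0.0}]' 30; python3 - <<'E'
from plant import monitor
from h import *
s=monitor.get_state()
print(s["tcp_pos"],s["contact_force"],s["ft_torque"],s["finger_gap"]);print(Ro.from_rotvec(s["tcp_rot"]).as_matrix().round(4))
E
```

```text
clock: 3.77
tcp_pos: [518.0, 124.6, 108.2]
tcp_rot: [2.263, -2.179, -0.001]
contact_force: [0.1, 0.1, -0.0]
finger_gap: 16.1
clock: 4.02
tcp_pos: [518.0, 124.6, 108.2]
tcp_rot: [2.262, -2.179, -0.001]
contact_force: [-0.1, -1.1, -0.2]
finger_gap: 15.9
[517.99162379 124.64164989 108.20489922] [-0.06179979 -1.09144686 -0.17623869] [ 0.04063394 -0.15177777 -0.01140881] 15.883685671368747
[[ 3.750e-02 -9.993e-01 -9.000e-04]
 [-9.993e-01 -3.750e-02  4.000e-04]
 [-4.000e-04  9.000e-04 -1.000e+00]]
```

```bash
python3 -m jog '[{"wx":0,"wy":0,"wz":0,"x":0,"y":0,"z":0.005,"gripper":0.0},{"wx":0,"wy":0,"wz":0,"x":0,"y":0,"z":0.005,"gripper":0.0}]' 35; python3 - <<'E'
from plant import monitor
from h import *
s=monitor.get_state()
print(s["tcp_pos"],s["contact_force"],s["ft_torque"],s["finger_gap"]);print(Ro.from_rotvec(s["tcp_rot"]).as_matrix().round(4))
E
```

```text
clock: 4.18
tcp_pos: [517.8, 124.5, 117.5]
tcp_rot: [2.262, -2.178, -0.002]
contact_force: [2.2, -0.5, -4.8]
finger_gap: 15.5
[517.8258443  124.52674846 117.54380073] [ 2.20365779 -0.5113889  -4.75878548] [ 0.16632759 -0.84906121  0.05700397] 15.524945929533471
[[ 3.770e-02 -9.993e-01 -1.900e-03]
 [-9.993e-01 -3.770e-02 -3.000e-04]
 [ 3.000e-04  1.900e-03 -1.000e+00]]
```

```bash
python3 -m jog '[{"wx":0,"wy":0,"wz":0,"x":0.0002,"y":0,"z":0.006,"gripper":0.0},{"wx":0,"wy":0,"wz":0,"x":0.0002,"y":0,"z":0.006,"gripper":0.0},{"wx":0,"wy":0,"wz":0,"x":0,"y":0,"z":0.006,"gripper":0.0}]' 35; python3 -m jog '[{"wx":0,"wy":0,"wz":0,"x":0.0002,"y":0,"z":0.008,"gripper":0.0},{"wx":0,"wy":0,"wz":0,"x":0.0002,"y":0,"z":0.01,"gripper":0.0},{"wx":0,"wy":0,"wz":0,"x":0,"y":0,"z":0.02,"gripper":0.0},{"wx":0,"wy":0,"wz":0,"x":0,"y":0,"z":0.02,"gripper":0.0},{"wx":0,"wy":0,"wz":0,"x":0,"y":0,"z":0,"gripper":0.0}]' 35; python3 - <<'E'
from plant import monitor,viewer
from h import *
import cv2
s=monitor.get_state()
print(s["tcp_pos"],s["contact_force"],s["ft_torque"],s["finger_gap"]);print(Ro.from_rotvec(s["tcp_rot"]).as_matrix().round(4))
cv2.imwrite("pics/s1.png",viewer.get_image("scene")["frame"][:,:,::-1])
E
```

```text
clock: 4.43
tcp_pos: [517.9, 124.4, 136.9]
tcp_rot: [2.261, -2.177, -0.002]
contact_force: [1.0, -0.1, -3.2]
finger_gap: 15.4
clock: 4.85
tcp_pos: [516.4, 123.3, 200.4]
tcp_rot: [2.258, -2.177, -0.004]
contact_force: [0.3, 0.9, -2.4]
finger_gap: 16.1
[516.42248349 123.32594626 200.38481947] [ 0.27644886  0.87386916 -2.37609206] [ 0.22137124 -0.3179381  -0.02299917] 16.095544658956353
[[ 0.0367 -0.9993 -0.0058]
 [-0.9993 -0.0367 -0.0019]
 [ 0.0017  0.0059 -1.    ]]
```

View pics/s1.png

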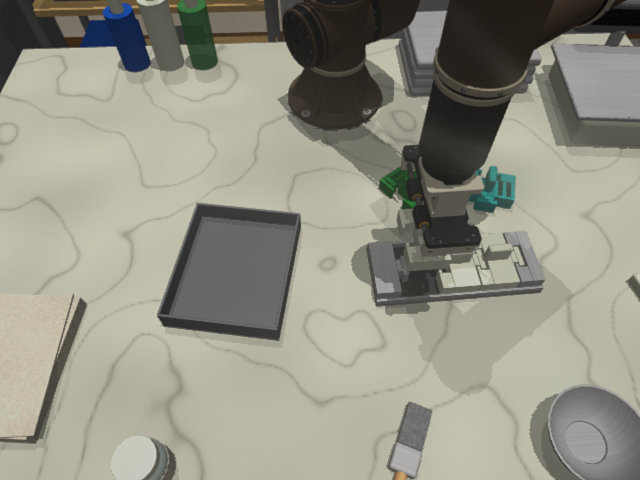

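```bash
python3 -m jog '[{"wx":0.1,"wy":-0.3,"wz":-1,"x":-0.001,"y":-0.02,"z":0,"gripper":0.0},{"wx":0,"wy":0,"wz":-1,"x":-0.001,"y":-0.03,"z":0,"gripper":0.0},{"wx":0,"wy":0,"wz":-1,"x":-0.001,"y":-0.035,"z":0,"gripper":0.0},{"wx":0,"wy":0,"wz":-1,"x":-0.001,"y":-0.035,"z":0,"gripper":0.0},{"wx":0,"wy":0,"wz":-1,"x":-0.001,"y":-0.035,"z":0,"gripper":0.0}]' 35; python3 -m jog '[{"wx":0,"wy":0,"wz":-1,"x":-0.002,"y":-0.035,"z":0,"gripper":0.0},{"wx":0,"wy":0,"wz":-1,"x":-0.002,"y":-0.035,"z":0,"gripper":0.0},{"wx":0,"wy":0,"wz":-1,"x":-0.002,"y":-0.035,"z":0,"gripper":0.0},{"wx":0,"wy":0,"wz":-1,"x":-0.001,"y":-0.03,"z":0,"gripper":0.0},{"wx":0,"wy":0,"wz":-1,"x":-0.001,"y":-0.02,"z":0,"gripper":0.0}]' 35; python3 - <<'E'
from plant import monitor
from h import *
s=monitor.get_state()
print(s["tcp_pos"],s["contact_force"],s["finger_gap"]);print(Ro.from_rotvec(s["tcp_rot"]).as_matrix().round(4))
E
```

```text
clock: 5.32
tcp_pos: [508.3, -31.4, 196.7]
tcp_rot: [2.168, -2.271, -0.007]
contact_force: [0.1, -1.2, -2.2]
finger_gap: 15.9
clock: 5.73
tcp_pos: [494.2, -195.1, 192.7]
tcp_rot: [2.057, -2.366, -0.016]
contact_force: [0.5, 0.3, -2.9]
finger_gap: 16.0
[ 494.17029761 -195.10350695  192.73674503] [ 0.48340618  0.25646009 -2.93865706] 16.012790144452506
[[-0.139  -0.9902 -0.0114]
 [-0.9903  0.139   0.004 ]
 [-0.0023  0.0118 -0.9999]]
```

```bash
python3 -m jog '[{"wx":-0.23,"wy":-0.65,"wz":-1,"x":0.009,"y":-0.024,"z":0,"gripper":0.0},{"wx":0,"wy":0,"wz":0,"x":0,"y":0,"z":0,"gripper":0.0},{"wx":0,"wy":0,"wz":0,"x":0,"y":0,"z":0,"gripper":0.0}]' 35; python3 - <<'E'
from plant import monitor,viewer
from h import *
import cv2
s=monitor.get_state()
print(s["tcp_pos"],s["contact_force"],s["finger_gap"]);print(Ro.from_rotvec(s["tcp_rot"]).as_matrix().round(4))
cv2.imwrite("pics/s2.png",viewer.get_image("scene")["frame"][:,:,::-1])
cv2.imwrite("pics/w5.png",viewer.get_image("wrist")["frame"][:,:,::-1])
E
```

```text
clock: 5.98
tcp_pos: [499.8, -224.4, 189.5]
tcp_rot: [2.028, -2.395, -0.007]
contact_force: [-0.1, -0.3, -4.0]
finger_gap: 16.3
[ 499.75921791 -224.42094299  189.51740131] [-0.05664613 -0.34438876 -3.98926643] 16.328456986843268
[[-1.650e-01 -9.863e-01 -5.700e-03]
 [-9.863e-01  1.650e-01  1.200e-03]
 [-3.000e-04  5.800e-03 -1.000e+00]]
```

View pics/s2.png

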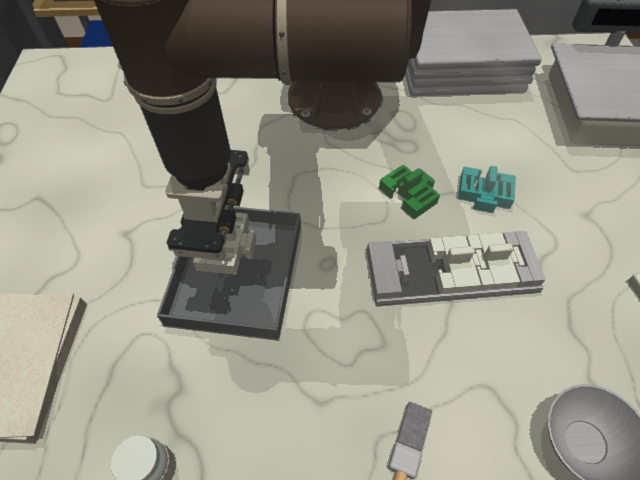

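View pics/w5.png

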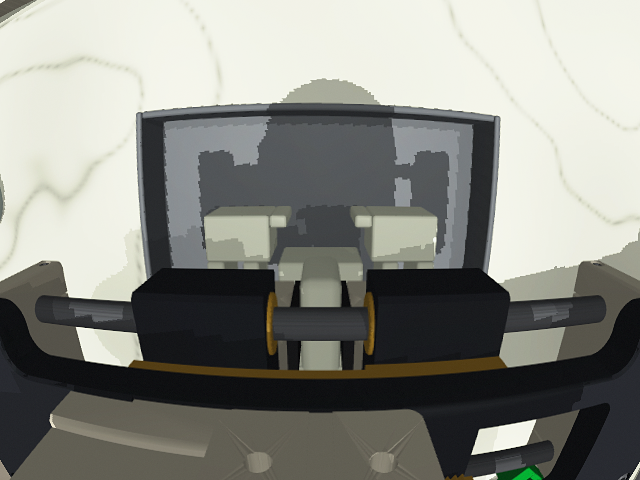

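Both plain boards are still in the rack at (460,258) and (497,255). The held board is over the tub, parallel to its walls. Lowering.

```bash
python3 -m jog '[{"wx":-0.07,"wy":-0.33,"wz":0,"x":0.003,"y":0.003,"z":-0.015,"gripper":0.0},{"wx":0,"wy":0,"wz":0,"x":0,"y":0,"z":-0.02,"gripper":0.0},{"wx":0,"wy":0,"wz":0,"x":0,"y":0,"z":-0.015,"gripper":0.0},{"wx":0,"wy":0,"wz":0,"x":0,"y":0,"z":-0.01,"gripper":0.0},{"wx":0,"wy":0,"wz":0,"x":0,"y":0,"z":0,"gripper":0.0}]' 35; python3 - <<'E'
from plant import monitor,viewer
from h import *
s=monitor.get_state()
print(s["tcp_pos"],s["contact_force"],s["finger_gap"]);print(Ro.from_rotvec(s["tcp_rot"]).as_matrix().round(4))
E
```

```text
clock: 6.5
tcp_pos: [503.3, -216.1, 128.3]
tcp_rot: [-2.037, 2.388, -0.002]
contact_force: [0.5, 0.6, -3.1]
finger_gap: 15.9
[ 503.27781659 -216.11989189  128.27518638] [ 0.54207373  0.59847902 -3.10667155] 15.880013353959884
[[-1.577e-01 -9.875e-01  2.700e-03]
 [-9.875e-01  1.577e-01  4.000e-04]
 [-8.000e-04 -2.600e-03 -1.000e+00]]
```

```bash
python3 -m jog '[{"wx":0,"wy":0.15,"wz":0,"x":0,"y":-0.002,"z":-0.008,"gripper":0.0},{"wx":0,"wy":0,"wz":0,"x":0,"y":0,"z":-0.006,"gripper":0.0},{"wx":0,"wy":0,"wz":0,"x":0,"y":0,"z":0,"gripper":0.0}]' 35; python3 -m jog '[{"wx":0,"wy":0,"wz":0,"x":0,"y":0,"z":-0.002,"gripper":0.0},{"wx":0,"wy":0,"wz":0,"x":0,"y":0,"z":-0.001,"gripper":0.0}]';  python3 - <<'E'
from plant import monitor,viewer
from h import *
s=monitor.get_state()
print(s["tcp_pos"],s["contact_force"],s["finger_gap"]);print(Ro.from_rotvec(s["tcp_rot"]).as_matrix().round(4))
E
```

```text
clock: 6.75
tcp_pos: [503.8, -216.4, 113.9]
tcp_rot: [-2.043, 2.386, 0.0]
contact_force: [0.2, 0.1, -2.5]
finger_gap: 15.5
clock: 6.92
tcp_pos: [504.3, -216.2, 111.3]
tcp_rot: [-2.043, 2.385, -0.001]
contact_force: [-0.5, 0.0, -2.6]
finger_gap: 15.6
[ 504.30303339 -216.17342167  111.30932236] [-0.45592803  0.01202108 -2.60115652] 15.627994617623177
[[-1.535e-01 -9.882e-01  1.000e-03]
 [-9.882e-01  1.535e-01  1.000e-04]
 [-3.000e-04 -9.000e-04 -1.000e+00]]
```

```bash
python3 -m jog '[{"wx":0,"wy":0.05,"wz":0,"x":0,"y":0,"z":-0.002,"gripper":0.0},{"wx":0,"wy":0,"wz":0,"x":0,"y":0,"z":-0.0015,"gripper":0.0}]'; python3 -m jog '[{"wx":0,"wy":0,"wz":0,"x":0,"y":0,"z":-0.001,"gripper":0.0}]'; python3 -m jog '[{"wx":0,"wy":0,"wz":0,"x":0,"y":0,"z":-0.001,"gripper":0.0}]'
```

```text
clock: 7.08
tcp_pos: [504.9, -216.2, 108.4]
tcp_rot: [-2.043, 2.385, -0.002]
contact_force: [-0.0, 0.3, -3.1]
finger_gap: 16.1
clock: 7.17
tcp_pos: [505.0, -216.3, 107.5]
tcp_rot: [-2.043, 2.385, -0.002]
contact_force: [0.1, -0.6, -2.1]
finger_gap: 15.6
clock: 7.25
tcp_pos: [505.1, -216.4, 107.2]
tcp_rot: [-2.043, 2.384, -0.003]
contact_force: [-4.5, 5.6, 15.3]
finger_gap: 15.6
```

Contact at the expected height (TCP 107.2). Releasing.

```bash
python3 -m jog '[{"wx":0,"wy":0,"wz":0,"x":0,"y":0,"z":0,"gripper":0.0},{"wx":0,"wy":0,"wz":0,"x":0,"y":0,"z":0,"gripper":0.0}]' 10; python3 -m jog '[{"wx":0,"wy":0,"wz":0,"x":0,"y":0,"z":0,"gripper":0.05},{"wx":0,"wy":0,"wz":0,"x":0,"y":0,"z":0,"gripper":0.05},{"wx":0,"wy":0,"wz":0,"x":0,"y":0,"z":0,"gripper":0.05},{"wx":0,"wy":0,"wz":0,"x":0,"y":0,"z":0,"gripper":0.05},{"wx":0,"wy":0,"wz":0,"x":0,"y":0,"z":0,"gripper":0.05}]'
```

```text
clock: 7.42
tcp_pos: [505.4, -216.5, 107.7]
tcp_rot: [-2.043, 2.384, -0.004]
contact_force: [-0.3, 0.1, -4.0]
finger_gap: 16.3
clock: 7.83
tcp_pos: [506.9, -216.9, 109.0]
tcp_rot: [-2.042, 2.382, -0.009]
contact_force: [0.4, -0.6, 0.3]
finger_gap: 43.5
```

```bash
python3 -m jog '[{"wx":0,"wy":0.2,"wz":0,"x":-0.001,"y":0,"z":0.01,"gripper":0.05},{"wx":0,"wy":0,"wz":0,"x":0,"y":0,"z":0.02,"gripper":0.05},{"wx":0,"wy":0,"wz":0,"x":0,"y":0,"z":0.03,"gripper":0.05},{"wx":0,"wy":0,"wz":0,"x":0,"y":0,"z":0.03,"gripper":0.05},{"wx":0,"wy":0,"wz":0,"x":0,"y":0,"z":0.03,"gripper":0.05}]'; python3 -m jog '[{"wx":0,"wy":0,"wz":0,"x":-0.03,"y":0.01,"z":0.03,"gripper":0.05},{"wx":0,"wy":0,"wz":0,"x":-0.03,"y":0.02,"z":0.03,"gripper":0.05},{"wx":0,"wy":0,"wz":0,"x":-0.02,"y":0.03,"z":0.02,"gripper":0.05},{"wx":0,"wy":0,"wz":0,"x":0,"y":0.03,"z":0,"gripper":0.05},{"wx":0,"wy":0,"wz":0,"x":0,"y":0.03,"z":0,"gripper":0.05}]'; python3 -m jog '[{"wx":0,"wy":0,"wz":0,"x":0,"y":0.035,"z":0,"gripper":0.05},{"wx":0,"wy":0,"wz":0,"x":0,"y":0.035,"z":0,"gripper":0.05},{"wx":0,"wy":0,"wz":0,"x":0,"y":0.03,"z":0,"gripper":0.05},{"wx":0,"wy":0,"wz":0,"x":0,"y":0.015,"z":0,"gripper":0.05},{"wx":0,"wy":0,"wz":0,"x":0,"y":0,"z":0,"gripper":0.05}]'; python3 - <<'E'
from plant import viewer
import cv2
a=viewer.get_image("scene")["frame"][:,:,::-1]; cv2.imwrite("pics/s3.png",a)
cv2.imwrite("pics/s3c.png",cv2.resize(a[190:350,150:350],None,fx=3.7,fy=3.7,interpolation=cv2.INTER_CUBIC))
cv2.imwrite("pics/t3.png",viewer.get_image("top")["frame"][:,:,::-1])
E
```

```text
clock: 8.25
tcp_pos: [501.0, -216.3, 225.8]
tcp_rot: [2.038, -2.38, -0.013]
contact_force: [0.8, -0.7, -0.6]
finger_gap: 50.2
clock: 8.67
tcp_pos: [424.6, -100.1, 311.2]
tcp_rot: [2.035, -2.392, 0.0]
contact_force: [0.4, -0.3, -0.9]
finger_gap: 50.0
clock: 9.08
tcp_pos: [422.7, 23.2, 315.0]
tcp_rot: [-2.032, 2.384, -0.004]
contact_force: [-0.3, 0.8, -0.0]
finger_gap: 50.0
```

View pics/s3.png

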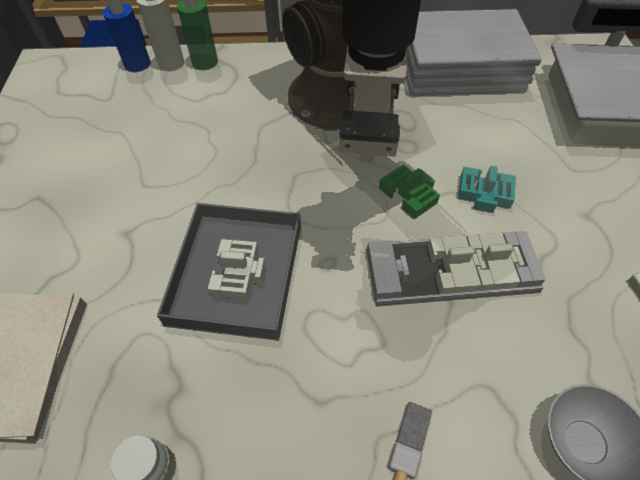

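View pics/s3c.png

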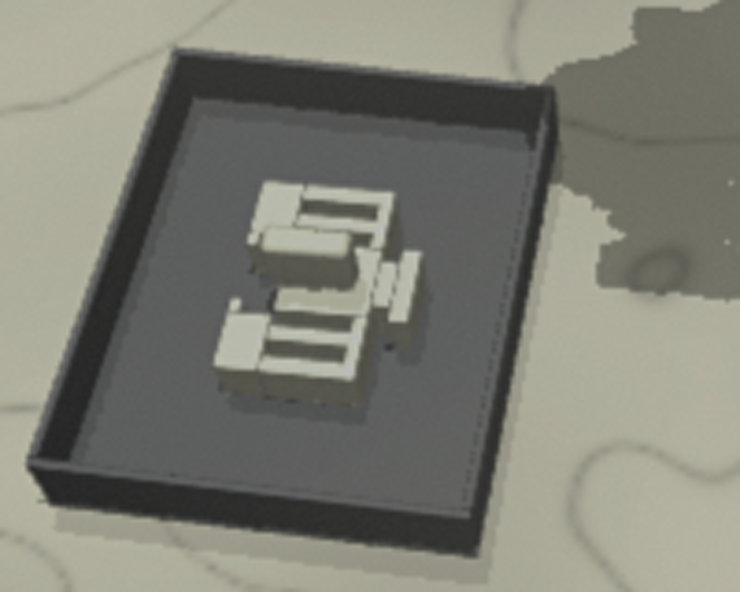

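View pics/t3.png

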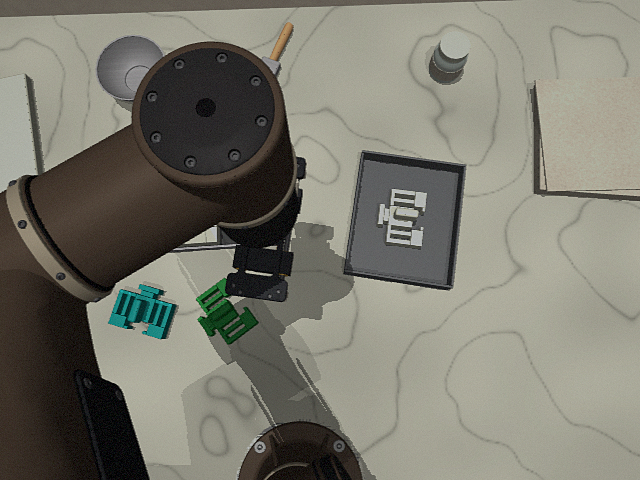

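The board lies flat with its grip up at (235,265) in the tub. The plain boards are in the rack at (460,258) and (497,253), and the look-alikes haven't moved. The arm is clear and still, so I'm handing in.

```bash
python3 -c "
from plant import order; print(order.finish_job())"
```

```text
the job is handed in; nothing more can be done
None
```

I took the white slotted board by its grip, lifted it straight up out of the row and set it down in the grey tub. I then backed the arm clear and handed the job in at about 9 s of the 48 s allowed; no verdict came back.

- **Final pictures:** the board lies flat, grip up, near the middle of the tub. Both plain boards are in their places in the rack, and the green and turquoise look-alikes have not moved.
- **Forces:** the lift readings stayed at about 5 N, with no sign of jamming. The board touched the tub floor at the expected height, with the highest force reading at about 15 N.
- **Imperfections:**
  - The arm crept up about 0.5 mm between touchdown and opening the fingers, so the board may have settled by that much on release.
  - The first position estimates from the two fixed cameras differed by about 4 mm along x. I corrected that with the wrist camera before gripping.
  - My first move calls were refused because each row needs every field; nothing moved.

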